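Pack the shoe-care caddy and hang it up

TASK

Tidy the shoe-care kit on the dressing-room island: put the shoe brush, the round polish tin and the little dauber brush into the open wooden caddy while it stands on the table, then lift the loaded caddy by its steel handle bar and hang it by that bar on the two long prongs of the wooden stand, so that the bar rests across both prongs. Keep the caddy roughly level so that nothing falls out, and leave the other things on the island where they are.

Things in the scene. Friction and masses are not known exactly. Their poses are not given: they have to be found in the camera images.
- caddy: Loose open plywood box 260 (x) x 180 (y) x 55 mm high, walls and floor 5 mm, 0.36-0.56 kg, standing left or right, across from the stand. Origin: centre of underside, z up. Fixed steel handle over its middle: uprights 20 mm wide, 5 thick at y = +-92.5 mm, joined by a level round bar, 12 mm diameter, along y, axis 165 mm up. Open from above on both sides of the bar. Balanced; same both ways round.
- caddy_bar (a point): Middle of the caddy's handle bar, on its axis, 165 mm above the caddy's origin; axes as the caddy.
- stand: Fixed dark wood stand. Two level steel prongs, 10 mm diameter, point along its -x to the robot at y = +-45 mm, axis 220 mm up, from an upright board (160 mm wide, top 265 mm up, front at x = 160 mm) to x = -45 mm, then turn up to a tip at x = -57 mm (top 245 mm up). Foot 20 mm high, x = 145 to 245 mm; free space under the prongs. Origin: on the table below the middle of the hanging place, z up.
- prong_seat (a point): Point midway between the prongs, level with their upper side, 225 mm above the stand's origin; axes as the stand. A hung caddy's bar lies along the stand's y across both prongs, its axis 6 mm above this height, anywhere between the turned-up tips and x = +30 mm, where the box meets the board.
- brush: Shoe brush lying bristles down: dark wooden back 100 (x) x 44 (y) mm, from 22 to 40 mm above the table, over a black bristle block 92 x 38 mm. Rigid. 0.08 to 0.15 kg. Origin: centre of the underside, x along its length, z up.
- tin: Flat round steel polish tin, closed, 58 mm diameter, 24 mm high, lying flat. 0.06 to 0.11 kg. Origin: centre of the underside, z up.
- dauber: Small polish applicator brush, rigid, lying bristles down: head 36 (x) x 28 (y) mm, 26 mm high, centred at x = +35 mm (wood from 14 mm up, black bristles 24 mm wide below); flat handle 14 mm wide, 10 mm thick runs level from the head to x = -53 mm, 15 to 25 mm up. 0.03-0.06 kg, mostly in the head. Origin: underside, mid-length; handle to its -x, z up.
- candle: Bystander, leave alone: jar candle with lid, 64 mm diameter, 70 mm high. Origin: centre of the underside. It stands among the shoe-care things.
- perfume: Bystander, leave alone: flat glass perfume bottle 50 (x) x 30 (y) x 72 mm high. Origin: centre of the underside. It stands among the shoe-care things.
- dish: Bystander, leave alone: small white trinket bowl, 80 mm diameter, 22 mm high. Origin: centre of the underside. It stands among the shoe-care things.
Not all that is in view belongs to the job. Several things look just like the dauber: the one meant starts farthest from the robot's base. Several things have the shape of the brush; the one meant has the colours described above.

How it is judged:
On the way:
1. brush, tin and dauber all lie in the caddy while it stands on the table (x of brush in the frame of caddy between -0.125 and 0.125 m and y of brush in the frame of caddy between -0.085 and 0.085 m and z of brush in the frame of caddy between -0.005 and 0.05 m and x of tin in the frame of caddy between -0.125 and 0.125 m and y of tin in the frame of caddy between -0.085 and 0.085 m and z of tin in the frame of caddy between -0.005 and 0.05 m and x of dauber in the frame of caddy between -0.125 and 0.125 m and y of dauber in the frame of caddy between -0.085 and 0.085 m and z of dauber in the frame of caddy between -0.005 and 0.05 m and height (world z) of caddy below 0.012 m), for 0.2 s.
At the end, for the whole second after the job is handed in: Brush, tin and dauber are inside the box of the caddy, which hangs at rest by its bar across both prongs: bar -52..45 mm along and within 40 mm sideways of the prong seat point, -4..14 mm above it, square to 0.25 rad; tilt under 0.35 rad, over 1.5 N on the stand, speeds under 0.05 m/s (x of brush in the frame of caddy between -0.125 and 0.125 m and y of brush in the frame of caddy between -0.085 and 0.085 m and z of brush in the frame of caddy between -0.005 and 0.05 m and x of tin in the frame of caddy between -0.125 and 0.125 m and y of tin in the frame of caddy between -0.085 and 0.085 m and z of tin in the frame of caddy between -0.005 and 0.05 m and x of dauber in the frame of caddy between -0.125 and 0.125 m and y of dauber in the frame of caddy between -0.085 and 0.085 m and z of dauber in the frame of caddy between -0.005 and 0.05 m and x of caddy_bar in the frame of prong_seat between -0.052 and 0.045 m and y of caddy_bar in the frame of prong_seat between -0.04 and 0.04 m and z of caddy_bar in the frame of prong_seat between -0.004 and 0.014 m and angle between the y axis of caddy and the y axis of stand, either way round below 0.25 rad and angle between caddy's own z axis and vertical below 0.35 rad and contact force between caddy and stand above 1.5 N and linear speed of each of caddy, brush, tin, dauber below 0.05 m/s); the robot touches nothing.
It fails at once if the caddy is tipped by more than 0.6 rad (angle between caddy's own z axis and vertical above 0.6 rad).
It fails at once if a bystander (candle, perfume, dish) is moved by more than 40 mm (distance of any of candle, perfume, dish from where it was at the start of the episode above 0.04 m).
It also fails if it takes over 72 s, if anything falls off the work surface, if the arm or the gripper's body presses on something with over 40 N, if the wrist force passes 120 N, or if a joint passes its speed limit or range.

ROBOT

A 7-joint arm with a two-finger parallel gripper is mounted at the origin on the work surface. World frame = base frame: x ahead of the robot, y to its left, z up, the work surface at z = 0. Lengths are in m, angles in rad, forces in N, time in s.
With the tool pointing down it reaches from about 0.4 to 0.85 m from the base axis. Payload 4.5 kg.
Tool frame: the origin (TCP) lies midway between the tips of the shut fingers; the grasp point (between the pads) lies 19 mm behind it; z points along the fingers, y is the line along which they close (so a half turn about z gives the same grasp; the last joint's range is limited). The gripper opens to 88 mm and grips with 3 to 60 N. Pads are 18 mm wide; open, the fingers measure 123 mm over their backs; the gripper's body (75 mm by 187 mm) begins 45 mm behind the grasp point.
Start: joints at [1.18, 0.689, -0.195, 1.565, 0.157, 0.902, -0.215], TCP at [0.258, -0.569, 0.239] pointing down, gripper open.
Joint ranges: [-3.01, 3.01], [-0.46, 2.08], [-1.47, 1.51], [0.13, 2.56], [-1, 4.14], [0.04, 2.09], [-2.66, 2.66]. Speed limits (rad/s): [2.57, 2.57, 3.14, 3.14, 3.14, 3.14, 3.14].

INTERFACE

Orientations are given as a unit quaternion [x, y, z, w].
In Python, from plant import sensors, eyes, finish_job gives the robot as it stands.
- The arm moves only by the tool send_rows, never from a script. Its argument "rows" is text: rows parted by semicolons, each of 4 numbers parted by spaces: the shift along the tool's x, y, z normalised to -1 to 1, where 1 is 30 cm, then the turn about the tool's z normalised to -1 to 1, where 1 is 2 pi rad. A call has 1 to 10 rows; each row is the pose to reach, as a shift and turn from the pose commanded when the call began, along the tool's axes at that moment, turning the shorter way round; what a row does not reach only later rows make up. A row lasts 1/12 s, in which the tool goes at most 41.7 mm and 7.16 degrees, less where a joint would pass 70% of its speed; a pose out of reach is approached as far as the arm can. A call with a number of a shift or a turn outside -1 to 1 is refused whole. A call with a gripper value outside its range is refused whole. "jaw" is the closure, from -1 (fully open) to 1 (shut), set as the call begins (left out, the last holds). The fingers move at their own pace and stop on an object; "force" is the grip in N (left out, the last holds). Time passes only in rows, so rows that repeat a pose let the fingers close. It gives the time, the measured TCP pose, the force, the opening and the grip force at its end, in the units of the state.
- sensors.get_state(): the state, without advancing time (a new reading comes with each control period).
- eyes.snapshot(name): name is "scene" or "top"; returns (picture, depth): 420x560x3 uint8, red, green, blue; 420x560 float32, m along the optical axis (not along the pixel's ray), 0 where there is no reading.
- eyes.calibration(name): a dict with "fov_y" (degrees; the focal length in pixels is half the picture's height over the tangent of half this angle, whatever the lens; pixels are square), "cx", "cy" (the principal point, pixels), "dist_coeffs" ([k1, k2, p1, p2, k3] as OpenCV has them; the pictures are not rectified), "world_from_camera" (4x4, takes a point from camera to world coordinates). Camera axes: x right, y down, z forward; pixel columns grow to the right and rows downward; lengths in m; the calibration is good to about 2 mm. A picture is of the moment at which its call begins. calibration takes no time and is no camera call.
- finish_job(): hands the job in; it is judged then, once.
The state is a dict: "clock": time; "q": joint angles; "qd": joint speeds; "joint_torque": joint torques, N m; "tool_pos": TCP position; "eef_rot": TCP orientation; "contact_force": force on the tool from outside, world axes, zero at the start; "moment": the same for the moment, N m; "opening": opening from 0.0 (shut) to 1.0 (fully open); "finger_force": force on a finger pad.
Only numpy, scipy, OpenCV 4.12 (cv2) and the standard library are available. Lean on these libraries where they do the work, as an engineer would, in place of code of your own. Each camera call takes 0.05 s, during which the arm holds its last target. There are 200 camera calls.

## Working session

There is one attempt and no reset: what is moved stays moved. The work goes in short steps, Python scripts to look and compute and a tool call to move; the robot and the scene stay as the last step left them, time stands still between calls to the robot, and variables do not carry over. Pictures are saved under pics/ and viewed, at most 10 in all, crops included, and the job is handed in when it is done.

Besides the shell and the picture viewer there is one more tool, called after ">>>" as name(argument=value, ...), one argument or row to a line, values as JSON. send_rows: Moves the arm, as the interface text tells. Scaled input: -1 to 1 covers 30 cm each way for a shift and 2 pi rad each way for a turn. Its arguments: {"type":"object","properties":{"rows":{"type":"string"},"jaw":{"type":"number"},"force":{"type":"number"}},"required":["rows"]}

```bash
mkdir -p pics; ls; cat > h.py <<'E'
import numpy as np, cv2
from plant import sensors, eyes
from scipy.spatial.transform import Rotation as R
def cal(n):
    c=eyes.calibration(n); f=210/np.tan(np.radians(c["fov_y"])/2)
    K=np.array([[f,0,c["cx"]],[0,f,c["cy"]],[0,0,1.]]); return K,np.array(c["dist_coeffs"],float),np.array(c["world_from_camera"])
def cast(n,px,z):
    K,d,T=cal(n); p=cv2.undistortPoints(np.array(px,float).reshape(-1,1,2),K,d).reshape(-1,2)
    r=np.c_[p,np.ones(len(p))]@T[:3,:3].T; o=T[:3,3]; z=np.broadcast_to(z,len(p))
    return o+r*((z-o[2])/r[:,2])[:,None]
def cloud(n,dep):
    K,d,T=cal(n); h,w=dep.shape; u,v=np.meshgrid(np.arange(w),np.arange(h))
    p=cv2.undistortPoints(np.c_[u.ravel(),v.ravel()].astype(float).reshape(-1,1,2),K,d).reshape(h,w,2)
    P=np.dstack([p,np.ones((h,w))])*dep[...,None]
    return P@T[:3,:3].T+T[:3,3]
def snap(n,f):
    im,dep=eyes.snapshot(n); cv2.imwrite(f"pics/{f}.png",im[...,::-1]); np.savez(f"pics/{f}.npz",im=im,dep=dep); return im,dep
def move(xyz,yaw_to=None,grasp=True):
    """normalised shift to put grasp point (or TCP) at xyz"""
    s=sensors.get_state(); r=R.from_quat(s["eef_rot"]); p=np.array(s["tool_pos"])
    t=np.array(xyz,float)-([0,0,.019] if grasp else [0,0,0])
    return np.round(r.inv().apply(t-p)/.3,3)
E
python3 - <<'E'
from h import *
s=sensors.get_state();print(s["clock"],s["tool_pos"],R.from_quat(s["eef_rot"]).as_matrix().round(3).tolist(),s["opening"])
for n in("scene","top"):
    snap(n,n+"0");K,d,T=cal(n);print(n,K[0,0],T.round(3).tolist(),d)
E
```

```text
pics
0.0 [ 0.25724629 -0.5689057   0.23788705] [[0.911, 0.412, -0.001], [0.412, -0.911, 0.002], [-0.0, -0.002, -1.0]] 0.9983763765872091
scene 500.96577936108537 [[0.429, 0.588, -0.686, 1.244], [0.903, -0.26, 0.341, -0.366], [0.022, -0.766, -0.643, 0.814], [0.0, 0.0, 0.0, 1.0]] [-0.13187989  0.          0.          0.          0.        ]
top 464.88182934367103 [[-0.017, -0.997, 0.078, 0.443], [-1.0, 0.018, 0.015, -0.007], [-0.016, -0.078, -0.997, 1.238], [0.0, 0.0, 0.0, 1.0]] [-0.12626118  0.          0.          0.          0.        ]
```

View pics/top0.png

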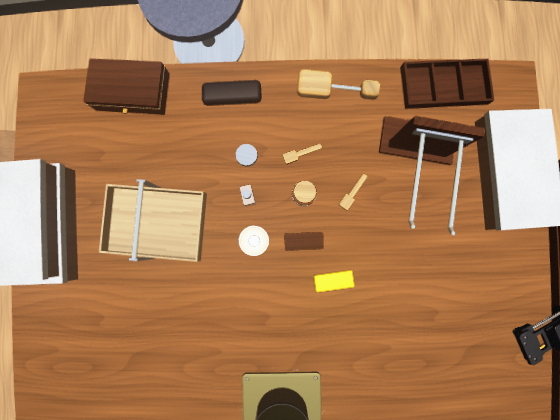

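View pics/scene0.png

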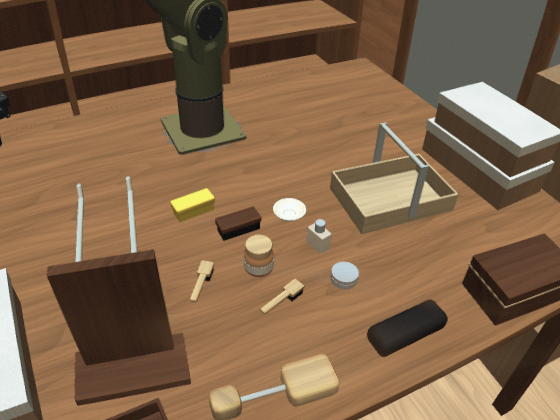

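Top view: caddy (153,222), stand prongs (415–460,130–230), tin (247,155), dark brush (304,241), yellow brush-shaped decoy (334,281), candle (305,192), perfume (247,195), dish (254,241). Dauber lookalikes are at (303,154) and (354,192). The one at (303,154) is higher in the picture, so farther from the base. I'll measure both and check a crop.

```bash
cat > m.py <<'E'
from h import *
im=np.load("pics/top0.npz")["im"];dep=np.load("pics/top0.npz")["dep"];P=cloud("top",dep)
tab=P[300:340,100:220,2];print("table z",np.median(tab[tab<.5]))
def obj(name,box,zt,zlo,zhi):
    x0,y0,x1,y1=box;Q=P[y0:y1,x0:x1]
    m=((Q[...,2]>zlo)&(Q[...,2]<zhi)&(dep[y0:y1,x0:x1]>0)).astype(np.uint8)
    n,l,st,_=cv2.connectedComponentsWithStats(m)
    k=1+np.argmax(st[1:,4]);v,u=np.nonzero(l==k)
    W=cast("top",np.c_[u+x0,v+y0],zt)[:,:2]
    (c,sz,a)=cv2.minAreaRect((W*1000).astype(np.float32))
    c=np.array(c)/1000
    a=a if sz[0]>sz[1] else a+90
    print(name,"rect",c.round(4),"size",np.round(sz,0),"long-axis deg",round((a+90)%180-90,1),"mean",W.mean(0).round(4),"ztop",Q[...,2][l==k].max().round(3),"r",np.hypot(*c).round(3));return W
obj("brush",(275,222,332,260),.04,.02,.06)
obj("yellow",(305,262,365,300),.04,.02,.06)
obj("tin",(228,138,265,172),.024,.013,.04)
dA=obj("daubA",(275,138,330,170),.025,.011,.04)
dB=obj("daubB",(332,168,375,215),.025,.011,.04)
obj("candle",(285,172,325,212),.07,.05,.09)
obj("perf",(232,178,262,212),.06,.03,.09)
obj("dish",(232,222,275,262),.022,.01,.04)
obj("cadrim",(90,170,215,275),.055,.045,.066)
obj("bar",(90,170,215,275),.165,.13,.2)
obj("prongL",(405,128,432,235),.225,.19,.26)
obj("prongR",(445,128,470,240),.225,.19,.26)
obj("board",(370,110,500,165),.265,.24,.29)
big=cv2.resize(im[130:265,225:385],None,fx=4.5,fy=4.2,interpolation=cv2.INTER_CUBIC)
cv2.imwrite("pics/crop.png",big[...,::-1])
E
python3 m.py
```

```text
table z 0.0004905862986581688
brush rect [ 0.4498 -0.0655] size [ 44. 100.] long-axis deg -88.5 mean [ 0.4497 -0.0658] ztop 0.049 r 0.455
yellow rect [ 0.3463 -0.1398] size [44. 99.] long-axis deg -81.8 mean [ 0.3461 -0.1392] ztop 0.047 r 0.373
tin rect [0.6807 0.0813] size [53. 57.] long-axis deg -0.8 mean [0.681  0.0812] ztop 0.033 r 0.686
daubA rect [ 0.6846 -0.0681] size [ 29. 106.] long-axis deg -69.6 mean [ 0.6811 -0.0602] ztop 0.033 r 0.688
daubB rect [ 0.5775 -0.2018] size [ 28. 105.] long-axis deg -37.1 mean [ 0.5706 -0.1956] ztop 0.032 r 0.612
candle rect [ 0.5727 -0.0688] size [53. 56.] long-axis deg -1.4 mean [ 0.5737 -0.069 ] ztop 0.077 r 0.577
perf rect [0.5694 0.0775] size [51. 30.] long-axis deg 13.2 mean [0.5693 0.0774] ztop 0.079 r 0.575
dish rect [0.453  0.0646] size [76. 76.] long-axis deg 89.1 mean [0.4533 0.0649] ztop 0.029 r 0.458
cadrim rect [0.5008 0.2768] size [160. 187.] long-axis deg -5.1 mean [0.5003 0.249 ] ztop 0.064 r 0.572
bar rect [0.5051 0.3248] size [ 30. 191.] long-axis deg -5.7 mean [0.5079 0.3284] ztop 0.176 r 0.601
prongL rect [ 0.5835 -0.3182] size [ 60. 224.] long-axis deg -0.4 mean [ 0.6072 -0.3126] ztop 0.254 r 0.665
prongR rect [ 0.5714 -0.4016] size [ 56. 231.] long-axis deg -3.6 mean [ 0.599 -0.401] ztop 0.26 r 0.698
board rect [ 0.6838 -0.3726] size [164.  34.] long-axis deg 80.4 mean [ 0.6868 -0.3736] ztop 0.272 r 0.779
```

View pics/crop.png

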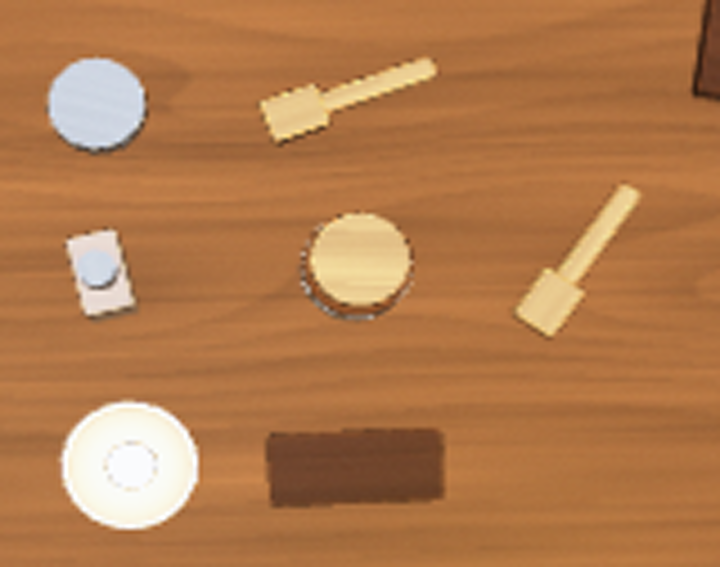

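The crop shows the dauber at (303,154), distance 0.69 m from the base against 0.61 m for the one at (354,192). So the (303,154) one is meant. The dark-brown brush at (304,241) is the right brush, and the yellow one is a decoy. Next I'll refine the caddy and stand poses.

```bash
python3 - <<'E'
from h import *
z=np.load("pics/top0.npz");im=z["im"];P=cloud("top",z["dep"]);hsv=cv2.cvtColor(im,cv2.COLOR_RGB2HSV)
def line(n,box,zz):
    x0,y0,x1,y1=box;m=hsv[y0:y1,x0:x1,1]<70;m&=hsv[y0:y1,x0:x1,2]>80
    _,l,st,_=cv2.connectedComponentsWithStats(m.astype(np.uint8));k=1+np.argmax(st[1:,4])
    v,u=np.nonzero(l==k);W=cast("top",np.c_[u+x0,v+y0],zz)[:,:2]
    vx,vy,cx,cy=cv2.fitLine(W.astype(np.float32),cv2.DIST_HUBER,0,.005,.01).ravel()
    s=-1 if vx<0 else 1;t=(W-[cx,cy])@[vx*s,vy*s];d=np.array([vx,vy])*s;c=np.array([cx,cy])
    print(n,"ang",np.degrees(np.arctan2(d[1],d[0])).round(2),"ends",(c+d*t.min()).round(4),(c+d*t.max()).round(4),"mid",(c+d*(t.min()+t.max())/2).round(4),len(W))
line("bar",(110,175,165,268),.165)
line("prongL",(405,137,430,235),.22);line("prongR",(440,137,470,240),.22)
# caddy outline
x0,y0,x1,y1=90,175,215,270
h=hsv[y0:y1,x0:x1].astype(int);m=((h[...,2]>165)&(h[...,1]<150)).astype(np.uint8)
# use depth for outline: anything 45..70mm
Q=P[y0:y1,x0:x1];m=((Q[...,2]>.042)&(Q[...,2]<.07)).astype(np.uint8)
v,u=np.nonzero(m);W=cast("top",np.c_[u+x0,v+y0],.055)[:,:2]
W=W[(W[:,1]>.1)];r=cv2.minAreaRect((W*1000).astype(np.float32));print("rim",r)
q=P[160:290,0:80].reshape(-1,3);b=q[q[:,2]>.05];print("books min y",np.percentile(b[:,1],1),"zmax",b[:,2].max(),"x",b[:,0].min(),b[:,0].max())
# board top
Q=P[105:170,370:500].reshape(-1,3);b=Q[(Q[:,2]>.25)&(Q[:,2]<.285)];r=cv2.minAreaRect((b[:,:2]*1000).astype(np.float32));print("board",r)
E
```

```text
bar ang -5.57 ends [0.4095 0.3391] [0.6005 0.3205] mid [0.505  0.3298] 451
prongL ang -10.06 ends [ 0.4727 -0.2927] [ 0.6765 -0.3289] mid [ 0.5746 -0.3108] 392
prongR ang -10.23 ends [ 0.4577 -0.3814] [ 0.6782 -0.4212] mid [ 0.568  -0.4013] 450
rim ((505.31036376953125, 327.89923095703125), (263.0267028808594, 187.12539672851562), 83.95014190673828)
books min y 0.5465511467126858 zmax 1.2377583863281303 x 0.3447439240065601 0.6585314256835677
board ((689.840576171875, -376.73553466796875), (161.5038299560547, 22.443439483642578), 80.45904541015625)
```

>>> send_rows(
  rows="0.64 -0.63 0 -0.187;0.64 -0.63 0 -0.187;0.64 -0.63 0 -0.187;0.64 -0.63 0 -0.187;0.64 -0.63 0 -0.187;0.64 -0.63 0 -0.187;0.64 -0.63 0 -0.187;0.64 -0.63 0 -0.187;0.64 -0.63 0 -0.187;0.64 -0.63 0 -0.187",
  jaw=-1,
  force=20,
)

```text
clock: 0.93
tool_pos: [0.3546, -0.3175, 0.2386]
eef_rot: [0.694, 0.72, -0.0, -0.0]
contact_force: [-0.0, -0.8, -0.4]
opening: 1.002
finger_force: 0.0
```

```bash
cat > g.py <<'E'
from h import *
import sys
# x y tcpz [yaw of tool x, deg]
a=[float(v) for v in sys.argv[1:]]
s=sensors.get_state();r=R.from_quat(s["eef_rot"]);p=np.array(s["tool_pos"]);m=r.as_matrix()
yaw=np.degrees(np.arctan2(m[1,0],m[0,0]))
print("t",round(s["clock"],2),"p",p.round(4),"yaw",yaw.round(1),"q7",np.round(s["q"],2)[[0,6]],"open",round(s["opening"],3),"F",np.round(s["contact_force"],1))
if len(a)>=3: print("shift",(r.inv().apply(np.array(a[:3])-p)/.3).round(3))
if len(a)==4: print("turn",round(-((a[3]-yaw+180)%360-180)/360,4))
E
python3 g.py .45 -.0656 .12 91.5
```

```text
t 0.93 p [ 0.3546 -0.3175  0.2386] yaw 92.1 q7 [0.98 0.24] open 1.002 F [-0.  -0.8 -0.4]
shift [0.827 0.348 0.395]
turn 0.0016
```

>>> send_rows(
  rows="0.827 0.348 0.2 0.0016;0.827 0.348 0.2 0.0016;0.827 0.348 0.2 0.0016;0.827 0.348 0.2 0.0016;0.827 0.348 0.2 0.0016;0.827 0.348 0.2 0.0016;0.827 0.348 0.2 0.0016;0.827 0.348 0.4 0.0016;0.827 0.348 0.5 0.0016;0.827 0.348 0.5 0.0016",
)

```text
clock: 1.77
tool_pos: [0.449, -0.0661, 0.084]
eef_rot: [0.699, 0.715, -0.003, -0.003]
contact_force: [-1.1, -0.0, 0.3]
opening: 1.003
finger_force: 0.0
```

```bash
python3 g.py .45 -.0656 .0165 91.5
```

```text
t 1.77 p [ 0.449  -0.0661  0.084 ] yaw 91.2 q7 [ 0.17 -0.55] open 1.003 F [-1.1 -0.   0.3]
shift [0.002 0.006 0.225]
turn -0.0007
```

>>> send_rows(
  rows="0 0 0.08 0;0 0 0.15 0;0 0 0.2 0;0 0 0.23 0;0 0 0.23 0;0 0 0.23 0;0 0 0.23 0",
)

```text
clock: 2.35
tool_pos: [0.4523, -0.0676, 0.0205]
eef_rot: [0.701, 0.714, 0.0, 0.001]
contact_force: [-0.3, -0.1, -0.3]
opening: 0.998
finger_force: 0.0
```

>>> send_rows(
  rows="0 0 0 0;0 0 0 0;0 0 0 0;0 0 0 0;0 0 0 0;0 0 0 0;0 0 0 0;0 0 0 0",
  jaw=1,
  force=25,
)

```text
clock: 3.02
tool_pos: [0.4514, -0.0672, 0.0197]
eef_rot: [0.7, 0.714, -0.0, -0.0]
contact_force: [-1.1, 0.5, 1.4]
opening: 0.497
finger_force: 25.0
```

>>> send_rows(
  rows="0 0 -0.1 0;0 0 -0.2 0;0 0 -0.33 0;0 0 -0.36 0;0 0 -0.36 0",
)

```text
clock: 3.43
tool_pos: [0.4534, -0.0673, 0.13]
eef_rot: [0.701, 0.713, 0.002, 0.002]
contact_force: [0.2, -0.7, -1.4]
opening: 0.497
finger_force: 25.0
```

```bash
python3 g.py .4986 .2643 .125 84.3
```

```text
t 3.43 p [ 0.4534 -0.0673  0.13  ] yaw 91.0 q7 [ 0.34 -0.71] open 0.497 F [ 0.2 -0.7 -1.4]
shift [1.103 0.17  0.018]
turn 0.0186
```

>>> send_rows(
  rows="0.1 0.02 0 0.003;0.22 0.04 0 0.006;0.34 0.06 0 0.01;0.46 0.08 0 0.014;0.58 0.1 0 0.0186;0.7 0.12 0 0.0186;0.82 0.14 0 0.0186;0.92 0.16 0 0.0186;0.98 0.17 0 0.0186;1 0.17 0 0.0186",
)

```text
clock: 4.27
tool_pos: [0.4967, 0.2383, 0.1264]
eef_rot: [0.739, 0.673, 0.001, -0.001]
contact_force: [0.5, -0.3, -1.5]
opening: 0.498
finger_force: 25.0
```

```bash
python3 g.py .4986 .2643 .125 84.3
```

```text
t 4.27 p [0.4967 0.2383 0.1264] yaw 84.7 q7 [-0.27 -1.16] open 0.498 F [ 0.5 -0.3 -1.5]
shift [ 0.087 -0.002  0.005]
turn 0.001
```

>>> send_rows(
  rows="0.05 0 0 0;0.087 0 0 0.001;0.087 0 0.06 0.001;0.087 0 0.14 0.001;0.087 0 0.22 0.001;0.087 0 0.29 0.001;0.087 0 0.315 0.001;0.087 0 0.325 0.001;0.087 0 0.325 0.001;0.087 0 0.325 0.001",
)

```text
clock: 5.1
tool_pos: [0.5003, 0.2599, 0.031]
eef_rot: [0.743, 0.669, 0.001, 0.0]
contact_force: [0.7, -0.3, -0.5]
opening: 0.5
finger_force: 25.0
```

```bash
python3 g.py .4986 .2643 .027 84.3
```

```text
t 5.1 p [0.5003 0.2599 0.031 ] yaw 84.0 q7 [-0.38 -1.28] open 0.5 F [ 0.7 -0.3 -0.5]
shift [ 0.014 -0.007  0.013]
turn -0.0008
```

>>> send_rows(
  rows="0.012 -0.005 0.008 0;0.012 -0.005 0.014 0;0.012 -0.005 0.014 0",
)

```text
clock: 5.35
tool_pos: [0.4987, 0.2642, 0.0264]
eef_rot: [0.743, 0.669, 0.001, -0.0]
contact_force: [0.3, -0.7, -0.6]
opening: 0.5
finger_force: 25.0
```

>>> send_rows(
  rows="0 0 0 0;0 0 0 0;0 0 0 0;0 0 0 0;0 0 -0.1 0;0 0 -0.22 0;0 0 -0.34 0;0 0 -0.46 0;0 0 -0.55 0;0 0 -0.55 0",
  jaw=-1,
)

```text
clock: 6.18
tool_pos: [0.5011, 0.2657, 0.1966]
eef_rot: [0.743, 0.669, 0.005, 0.001]
contact_force: [1.2, 0.6, -0.2]
opening: 1.0
finger_force: 0.0
```

```bash
python3 g.py .681 .081 .15 175
```

```text
t 6.18 p [0.5011 0.2657 0.1966] yaw 84.0 q7 [-0.27 -1.13] open 1.0 F [ 1.2  0.6 -0.2]
shift [-0.551  0.659  0.157]
turn -0.2528
```

>>> send_rows(
  rows="-0.551 0.659 0.1 -0.2528;-0.551 0.659 0.1 -0.2528;-0.551 0.659 0.1 -0.2528;-0.551 0.659 0.1 -0.2528;-0.551 0.659 0.1 -0.2528;-0.551 0.659 0.1 -0.2528;-0.551 0.659 0.1 -0.2528;-0.551 0.659 0.1 -0.2528;-0.551 0.659 0.1 -0.2528;-0.551 0.659 0.1 -0.2528",
)

```text
clock: 7.02
tool_pos: [0.6777, 0.0778, 0.1598]
eef_rot: [0.208, 0.978, -0.0, -0.001]
contact_force: [0.2, -0.3, 0.7]
opening: 1.002
finger_force: 0.0
```

```bash
python3 g.py .681 .081 .08 175
```

```text
t 7.02 p [0.6777 0.0778 0.1598] yaw 155.9 q7 [0.21 0.38] open 1.002 F [ 0.2 -0.3  0.7]
shift [-0.006  0.014  0.266]
turn -0.0529
```

>>> send_rows(
  rows="-0.006 0.01 0 -0.053;-0.006 0.01 0 -0.053;-0.006 0.01 0.1 -0.053;-0.006 0.01 0.2 -0.053;-0.006 0.01 0.3 -0.053;-0.006 0.01 0.38 -0.053;-0.006 0.01 0.44 -0.053;-0.006 0.01 0.48 -0.053;-0.006 0.01 0.48 -0.053;-0.006 0.01 0.48 -0.053",
)

```text
clock: 7.85
tool_pos: [0.681, 0.0808, 0.0171]
eef_rot: [0.046, 0.999, 0.0, -0.0]
contact_force: [-0.7, -0.6, 0.4]
opening: 0.997
finger_force: 0.0
```

```bash
python3 g.py .681 .081 .005 175
```

```text
t 7.85 p [0.681  0.0808 0.0171] yaw 174.7 q7 [0.19 0.57] open 0.997 F [-0.7 -0.6  0.4]
shift [-0.     0.001  0.04 ]
turn -0.0008
```

>>> send_rows(
  rows="0 0 0.02 0;0 0 0.036 0;0 0 0.036 0;0 0 0.036 0",
)

```text
clock: 8.18
tool_pos: [0.6811, 0.0805, 0.0066]
eef_rot: [0.046, 0.999, -0.0, 0.0]
contact_force: [-0.3, 0.0, 0.3]
opening: 1.001
finger_force: 0.0
```

>>> send_rows(
  rows="0 0 0 0;0 0 0 0;0 0 0 0;0 0 0 0;0 0 0 0;0 0 -0.1 0;0 0 -0.22 0;0 0 -0.34 0;0 0 -0.45 0;0 0 -0.5 0",
  jaw=1,
  force=25,
)

```text
clock: 9.02
tool_pos: [0.6826, 0.0818, 0.161]
eef_rot: [0.046, 0.999, 0.001, 0.003]
contact_force: [0.4, 0.1, -0.5]
opening: 0.654
finger_force: 25.0
```

```bash
python3 - <<'E'
import numpy as np
a=np.radians(-5.7);u=np.array([np.cos(a),np.sin(a)]);o=np.array([-u[1],u[0]]);c=np.array([.505,.329])
print("tin",c+.07*o-.03*u,"dauber head",c+.097*o+.048*u, "out ang",np.degrees(np.arctan2(o[1],o[0])))
E
python3 g.py .482 .402 .21 84.3
```

```text
tin [0.48210072 0.40163348] dauber head [0.56239668 0.42075304] out ang 84.3
t 9.02 p [0.6826 0.0818 0.161 ] yaw 174.7 q7 [0.23 0.67] open 0.654 F [ 0.4  0.1 -0.5]
shift [ 0.763  1.002 -0.165]
turn 0.2512
```

>>> send_rows(
  rows="0 0 -0.1 0;0.08 0.1 -0.18 0.02;0.16 0.2 -0.18 0.04;0.24 0.3 -0.18 0.06;0.32 0.4 -0.18 0.08;0.4 0.5 -0.18 0.1;0.47 0.6 -0.18 0.12;0.53 0.7 -0.18 0.14;0.6 0.79 -0.18 0.16;0.66 0.88 -0.18 0.18",
)

```text
clock: 9.85
tool_pos: [0.5061, 0.3626, 0.2092]
eef_rot: [0.573, 0.82, -0.001, -0.0]
contact_force: [0.8, -0.2, -1.3]
opening: 0.651
finger_force: 25.0
```

```bash
python3 g.py .482 .402 .21 84.3
```

```text
t 9.85 p [0.5061 0.3626 0.2092] yaw 110.1 q7 [-0.35 -0.83] open 0.651 F [ 0.8 -0.2 -1.3]
shift [ 0.151 -0.03  -0.003]
turn 0.0717
```

>>> send_rows(
  rows="0.08 -0.015 0 0.02;0.151 -0.03 0 0.04;0.151 -0.03 0 0.06;0.151 -0.03 0 0.072;0.151 -0.03 0.08 0.072;0.151 -0.03 0.18 0.072;0.151 -0.03 0.28 0.072;0.151 -0.03 0.38 0.072;0.151 -0.03 0.46 0.072;0.151 -0.03 0.5 0.072",
)

```text
clock: 10.68
tool_pos: [0.4819, 0.3987, 0.056]
eef_rot: [0.74, 0.673, -0.003, 0.0]
contact_force: [-0.4, 0.2, -2.5]
opening: 0.651
finger_force: 25.0
```

```bash
python3 g.py .482 .402 .014 84.3
```

```text
t 10.68 p [0.4819 0.3987 0.056 ] yaw 84.5 q7 [-0.54 -1.37] open 0.651 F [-0.4  0.2 -2.5]
shift [ 0.012 -0.     0.14 ]
turn 0.0006
```

>>> send_rows(
  rows="0.005 0 0.06 0;0.005 0 0.11 0;0.005 0 0.13 0;0.005 0 0.135 0;0.005 0 0.135 0",
)

```text
clock: 11.1
tool_pos: [0.4839, 0.4024, 0.0197]
eef_rot: [0.74, 0.672, -0.0, 0.0]
contact_force: [0.5, 0.7, -0.8]
opening: 0.651
finger_force: 25.0
```

>>> send_rows(
  rows="0 0 0 0;0 0 0 0;0 0 0 0;0 0 -0.08 0;0 0 -0.2 0;0 0 -0.32 0;0 0 -0.44 0;0 0 -0.56 0;0 0 -0.66 0;0 0 -0.7 0",
  jaw=-0.5,
)

```text
clock: 11.93
tool_pos: [0.4852, 0.4044, 0.2353]
eef_rot: [0.74, 0.672, 0.004, -0.0]
contact_force: [-0.2, 0.7, 0.5]
opening: 0.748
finger_force: 0.0
```

```bash
python3 g.py .6724 -.0353 .21 110.4
```

```text
t 11.93 p [0.4852 0.4044 0.2353] yaw 84.5 q7 [-0.48 -1.24] open 0.748 F [-0.2  0.7  0.5]
shift [-1.4    0.761  0.079]
turn -0.072
```

>>> send_rows(
  rows="-0.98 0.53 0 -0.072;-0.98 0.53 0 -0.072;-0.98 0.53 0 -0.072;-0.98 0.53 0 -0.072;-0.98 0.53 0 -0.072;-0.98 0.53 0 -0.072;-0.98 0.53 0 -0.072;-0.98 0.53 0 -0.072;-0.98 0.53 0 -0.072;-0.98 0.53 0 -0.072",
  jaw=-0.3,
)

```text
clock: 12.77
tool_pos: [0.6147, 0.0901, 0.2286]
eef_rot: [0.574, 0.819, -0.001, 0.0]
contact_force: [-0.7, 0.9, -0.3]
opening: 0.651
finger_force: 0.0
```

```bash
python3 g.py .6724 -.0353 .12 110.4; python3 -c "
from h import *
im,d=snap('top','top1');cv2.imwrite('pics/c1.png',cv2.resize(im[120:280,85:345],None,fx=3,fy=3)[...,::-1])"
```

```text
t 12.77 p [0.6147 0.0901 0.2286] yaw 110.0 q7 [ 0.15 -0.36] open 0.651 F [-0.7  0.9 -0.3]
shift [-0.458  0.038  0.363]
turn -0.0011
```

View pics/c1.png

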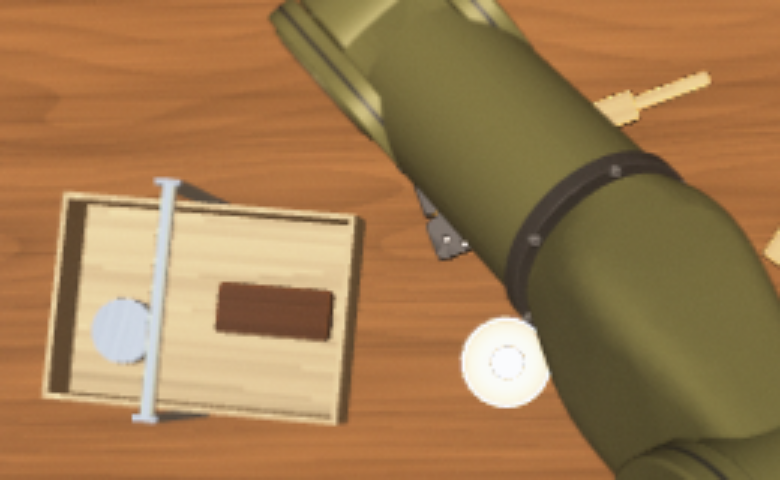

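The crop shows the brush (crop 275,310) and the tin (crop 123,330) in the caddy, one on each side of the bar. The dauber is still in place at upper right. I'm going to the dauber next.

>>> send_rows(
  rows="-0.13 0.01 0 0;-0.26 0.02 0 0;-0.38 0.03 0 0;-0.458 0.038 0.05 0;-0.458 0.038 0.17 0;-0.458 0.038 0.3 0;-0.458 0.038 0.42 0;-0.458 0.038 0.5 0;-0.458 0.038 0.55 0;-0.458 0.038 0.55 0",
)

```text
clock: 13.65
tool_pos: [0.6701, -0.0281, 0.0614]
eef_rot: [0.569, 0.822, -0.001, -0.003]
contact_force: [-0.1, 0.2, -0.2]
opening: 0.655
finger_force: 0.0
```

```bash
python3 g.py .6724 -.0353 .012 110.4
```

```text
t 13.65 p [ 0.6701 -0.0281  0.0614] yaw 110.6 q7 [ 0.27 -0.23] open 0.655 F [-0.1  0.2 -0.2]
shift [-0.026 -0.     0.165]
turn 0.0006
```

>>> send_rows(
  rows="-0.023 0 0 0;-0.023 0 0.06 0;-0.023 0 0.11 0;-0.023 0 0.14 0;-0.023 0 0.155 0;-0.023 0 0.16 0;-0.023 0 0.16 0;-0.023 0 0.16 0",
)

```text
clock: 14.32
tool_pos: [0.6755, -0.0365, 0.0174]
eef_rot: [0.571, 0.821, 0.0, 0.0]
contact_force: [0.2, -0.2, -0.6]
opening: 0.652
finger_force: 0.0
```

>>> send_rows(
  rows="0 0 0 0;0 0 0 0;0 0 0 0;0 0 0 0;0 0 0 0;0 0 0 0;0 0 0 0",
  jaw=1,
  force=15,
)

```text
clock: 14.9
tool_pos: [0.675, -0.0369, 0.0169]
eef_rot: [0.571, 0.821, -0.0, 0.0]
contact_force: [-0.7, -0.6, 2.0]
opening: 0.316
finger_force: 15.0
```

>>> send_rows(
  rows="0 0 0 0;0 0 -0.05 0;0 0 -0.12 0;0 0 -0.22 0;0 0 -0.33 0;0 0 -0.44 0;0 0 -0.55 0;0 0 -0.65 0;0 0 -0.7 0;0 0 -0.7 0",
  force=25,
)

```text
clock: 15.73
tool_pos: [0.6774, -0.0357, 0.2323]
eef_rot: [0.571, 0.821, 0.003, 0.003]
contact_force: [0.5, 0.0, -1.2]
opening: 0.318
finger_force: 25.0
```

```bash
python3 g.py .562 .421 .22 84.3
```

```text
t 15.73 p [ 0.6774 -0.0357  0.2323] yaw 110.4 q7 [ 0.32 -0.1 ] open 0.318 F [ 0.5  0.  -1.2]
shift [1.561 0.17  0.04 ]
turn 0.0725
```

>>> send_rows(
  rows="0.06 0.01 0 0;0.16 0.02 0 0;0.27 0.03 0 0.01;0.38 0.04 0 0.02;0.49 0.05 0 0.03;0.6 0.06 0 0.04;0.71 0.08 0 0.05;0.82 0.09 0 0.06;0.92 0.1 0 0.07;0.98 0.11 0 0.072",
)

```text
clock: 16.57
tool_pos: [0.6004, 0.2549, 0.2259]
eef_rot: [0.739, 0.673, -0.0, -0.002]
contact_force: [-0.3, 0.9, -0.1]
opening: 0.31
finger_force: 25.0
```

```bash
python3 g.py .562 .421 .22 84.3
```

```text
t 16.57 p [0.6004 0.2549 0.2259] yaw 84.6 q7 [-0.19 -0.94] open 0.31 F [-0.3  0.9 -0.1]
shift [ 0.539 -0.179  0.021]
turn 0.001
```

>>> send_rows(
  rows="0.09 -0.03 0 0;0.18 -0.06 0 0;0.27 -0.09 0 0;0.36 -0.12 0 0;0.44 -0.15 0 0;0.5 -0.17 0 0;0.53 -0.175 0 0;0.53 -0.175 0.08 0;0.53 -0.175 0.18 0;0.53 -0.175 0.28 0",
)

```text
clock: 17.4
tool_pos: [0.567, 0.4131, 0.1417]
eef_rot: [0.74, 0.672, 0.001, 0.0]
contact_force: [0.4, 0.4, -0.0]
opening: 0.307
finger_force: 25.0
```

```bash
python3 g.py .562 .421 .024 84.3
```

```text
t 17.4 p [0.567  0.4131 0.1417] yaw 84.5 q7 [-0.46 -1.17] open 0.307 F [ 0.4  0.4 -0. ]
shift [ 0.024 -0.02   0.392]
turn 0.0005
```

```bash
python3 -c "
from h import *
im,d=snap('scene','sc1');cv2.imwrite('pics/c2.png',cv2.resize(im[40:290,270:520],None,fx=2.4,fy=2.4)[...,::-1])"
```

```text
(no output)
```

View pics/c2.png

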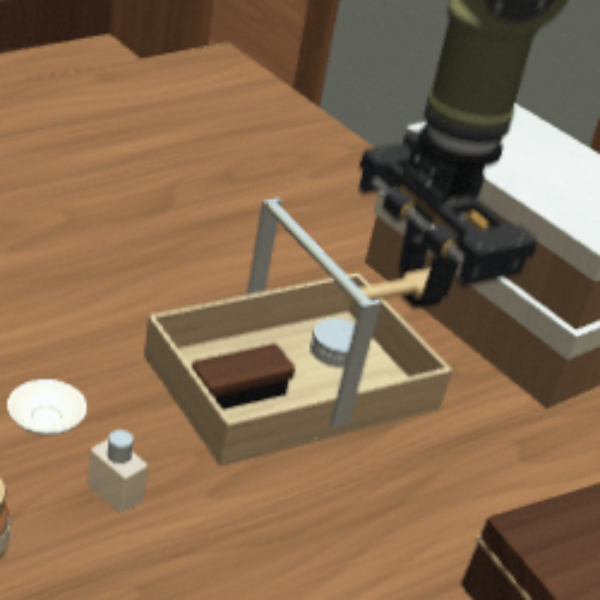

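The crop shows the dauber held by its head (425,285), with the handle pointing towards the bar and clear of it. I'll lower it.

>>> send_rows(
  rows="0.01 -0.01 0 0;0.02 -0.018 0.04 0;0.02 -0.018 0.1 0;0.02 -0.018 0.17 0;0.02 -0.018 0.24 0;0.02 -0.018 0.29 0;0.02 -0.018 0.33 0;0.02 -0.018 0.34 0;0.02 -0.018 0.34 0;0.02 -0.018 0.34 0",
)

```text
clock: 18.28
tool_pos: [0.5621, 0.4208, 0.0417]
eef_rot: [0.74, 0.672, 0.001, -0.0]
contact_force: [0.8, 0.0, -0.9]
opening: 0.311
finger_force: 25.0
```

```bash
python3 g.py .562 .421 .024 84.3
```

```text
t 18.28 p [0.5621 0.4208 0.0417] yaw 84.5 q7 [-0.5  -1.23] open 0.311 F [ 0.8  0.  -0.9]
shift [ 0.    -0.     0.059]
turn 0.0005
```

>>> send_rows(
  rows="0 0 0.03 0;0 0 0.045 0;0 0 0.052 0;0 0 0.052 0;0 0 0.052 0",
)

```text
clock: 18.7
tool_pos: [0.5615, 0.4201, 0.025]
eef_rot: [0.74, 0.672, -0.0, 0.0]
contact_force: [0.3, 0.4, -0.4]
opening: 0.315
finger_force: 25.0
```

>>> send_rows(
  rows="0 0 0 0;0 0 0 0;0 0 0 0;0 0 0 0;0 0 -0.08 0;0 0 -0.2 0;0 0 -0.32 0;0 0 -0.44 0;0 0 -0.56 0;0 0 -0.66 0",
  jaw=0.17,
)

```text
clock: 19.53
tool_pos: [0.5618, 0.4205, 0.2263]
eef_rot: [0.74, 0.672, 0.001, -0.0]
contact_force: [0.4, 0.3, 0.3]
opening: 0.416
finger_force: 0.0
```

```bash
python3 g.py .505 .329 .25 174.3; python3 g.py 0.505 .329 .25 -5.7
```

```text
t 19.53 p [0.5618 0.4205 0.2263] yaw 84.5 q7 [-0.46 -1.14] open 0.416 F [0.4 0.3 0.3]
shift [-0.322 -0.159 -0.08 ]
turn -0.2494
t 19.53 p [0.5618 0.4205 0.2263] yaw 84.5 q7 [-0.46 -1.14] open 0.416 F [0.4 0.3 0.3]
shift [-0.322 -0.159 -0.08 ]
turn 0.2506
```

>>> send_rows(
  rows="-0.1 -0.05 -0.08 -0.02;-0.2 -0.1 -0.08 -0.04;-0.3 -0.15 -0.08 -0.06;-0.322 -0.159 -0.08 -0.08;-0.322 -0.159 -0.08 -0.1;-0.322 -0.159 -0.08 -0.12;-0.322 -0.159 -0.08 -0.14;-0.322 -0.159 -0.08 -0.16;-0.322 -0.159 -0.08 -0.18;-0.322 -0.159 -0.08 -0.2",
  jaw=-0.6,
)

```text
clock: 20.37
tool_pos: [0.5049, 0.3283, 0.2473]
eef_rot: [0.204, 0.979, -0.0, 0.0]
contact_force: [0.6, 1.0, -0.3]
opening: 0.802
finger_force: 0.0
```

```bash
python3 g.py .505 .329 .147 174.3
```

```text
t 20.37 p [0.5049 0.3283 0.2473] yaw 156.5 q7 [-0.18 -0.09] open 0.802 F [ 0.6  1.  -0.3]
shift [0.001 0.002 0.334]
turn -0.0496
```

>>> send_rows(
  rows="0 0 0 -0.02;0 0 0 -0.04;0 0 0 -0.05;0 0 0.04 -0.05;0 0 0.12 -0.05;0 0 0.2 -0.05;0 0 0.27 -0.05;0 0 0.31 -0.05;0 0 0.32 -0.05;0 0 0.32 -0.05",
)

```text
clock: 21.2
tool_pos: [0.5044, 0.3283, 0.1503]
eef_rot: [0.052, 0.999, -0.001, -0.001]
contact_force: [-0.0, 0.8, 0.7]
opening: 0.8
finger_force: 0.0
```

```bash
python3 g.py .505 .329 .147 174.3; python3 -c "
from h import *
im,d=snap('scene','sc2');cv2.imwrite('pics/c3.png',cv2.resize(im[100:260,300:500],None,fx=3.5,fy=3.5)[...,::-1])"
```

```text
t 21.2 p [0.5044 0.3283 0.1503] yaw 174.1 q7 [-0.19  0.06] open 0.8 F [-0.   0.8  0.7]
shift [-0.002  0.003  0.011]
turn -0.0006
```

View pics/c3.png

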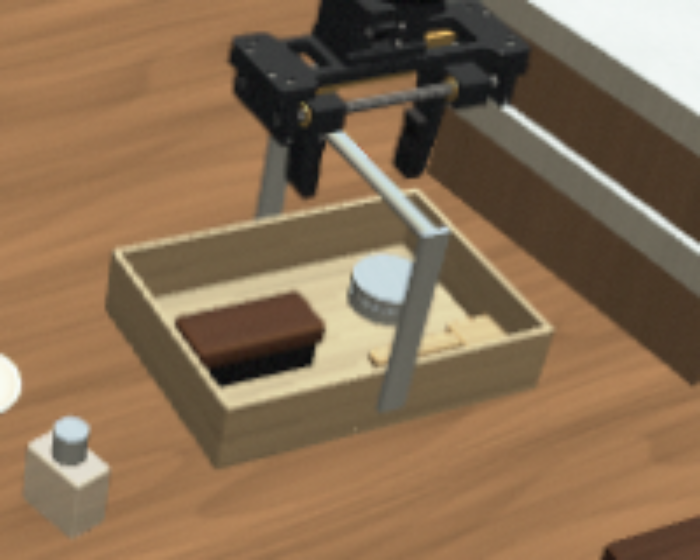

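All three lie in the caddy: brush (250,335), tin (385,290) and dauber (430,345). The bar runs between the open fingers, so I'll grip it and lift.

>>> send_rows(
  rows="0 0 0.01 0;0 0 0.01 0;0 0 0.01 0;0 0 0.01 0;0 0 0.01 0;0 0 0.01 0;0 0 0.01 0;0 0 0.01 0;0 0 0.01 0;0 0 0.01 0",
  jaw=1,
  force=55,
)

```text
clock: 22.08
tool_pos: [0.5048, 0.3289, 0.148]
eef_rot: [0.051, 0.999, 0.0, 0.0]
contact_force: [0.5, 1.3, -1.3]
opening: 0.111
finger_force: 55.0
```

>>> send_rows(
  rows="0 0 -0.02 0;0 0 -0.05 0;0 0 -0.09 0;0 0 -0.14 0;0 0 -0.19 0;0 0 -0.24 0;0 0 -0.29 0;0 0 -0.34 0;0 0 -0.38 0;0 0 -0.4 0",
)

```text
clock: 22.92
tool_pos: [0.505, 0.3293, 0.2709]
eef_rot: [0.051, 0.999, 0.001, 0.001]
contact_force: [-0.7, -0.1, -6.7]
opening: 0.106
finger_force: 55.1
```

```bash
python3 - <<'E'
import numpy as np
a=np.radians(-10);u=np.array([np.cos(a),np.sin(a)]);c=np.array([.5216,-.3473])
print("pre",c-.105*u,"seat",c-.008*u)
E
python3 g.py .418 -.329 .27 80
```

```text
pre [ 0.41819519 -0.32906694] seat [ 0.51372154 -0.34591081]
t 22.92 p [0.505  0.3293 0.2709] yaw 174.1 q7 [-0.14  0.19] open 0.106 F [-0.7 -0.1 -6.7]
shift [ 6.400e-02 -2.212e+00 -2.000e-03]
turn 0.2615
```

>>> send_rows(
  rows="-0.002 -0.02 0 0;-0.006 -0.06 0 0;-0.012 -0.12 0 0.005;-0.02 -0.2 0 0.012;-0.03 -0.28 0 0.02;-0.038 -0.36 0 0.03;-0.046 -0.44 0 0.04;-0.054 -0.52 0 0.05;-0.062 -0.6 0 0.06;-0.07 -0.68 0 0.07",
)

```text
clock: 23.75
tool_pos: [0.5036, 0.1203, 0.267]
eef_rot: [0.27, 0.963, -0.001, -0.001]
contact_force: [0.2, -0.1, -6.8]
opening: 0.113
finger_force: 55.1
```

```bash
python3 g.py .418 -.329 .27 80
```

```text
t 23.75 p [0.5036 0.1203 0.267 ] yaw 148.7 q7 [0.23 0.06] open 0.113 F [ 0.2 -0.1 -6.8]
shift [-0.534 -1.428 -0.006]
turn 0.1908
```

>>> send_rows(
  rows="-0.03 -0.08 0 0.01;-0.06 -0.16 0 0.02;-0.09 -0.24 0 0.03;-0.12 -0.32 0 0.04;-0.15 -0.4 0 0.05;-0.18 -0.48 0 0.06;-0.21 -0.56 0 0.07;-0.24 -0.64 0 0.08;-0.27 -0.72 0 0.09;-0.3 -0.8 0 0.1",
)

```text
clock: 24.58
tool_pos: [0.4558, -0.1307, 0.2674]
eef_rot: [0.554, 0.832, -0.001, -0.001]
contact_force: [-0.0, 0.7, -7.6]
opening: 0.116
finger_force: 55.1
```

```bash
python3 g.py .418 -.329 .27 80
```

```text
t 24.58 p [ 0.4558 -0.1307  0.2674] yaw 112.7 q7 [0.7  0.02] open 0.116 F [-0.   0.7 -7.6]
shift [-0.561 -0.371 -0.008]
turn 0.0908
```

>>> send_rows(
  rows="-0.07 -0.06 0 0.012;-0.14 -0.12 0 0.025;-0.21 -0.18 0 0.04;-0.27 -0.23 0 0.055;-0.33 -0.27 0 0.068;-0.39 -0.31 0 0.08;-0.45 -0.34 0 0.088;-0.5 -0.36 0 0.0908;-0.54 -0.37 0 0.0908;-0.555 -0.371 0 0.0908",
)

```text
clock: 25.42
tool_pos: [0.4187, -0.3279, 0.2673]
eef_rot: [0.766, 0.643, -0.001, -0.0]
contact_force: [0.3, -1.3, -6.2]
opening: 0.111
finger_force: 55.0
```

>>> send_rows(
  rows="0 0 0 0;0 0 0 0;0 0 0 0;0 0 0 0",
)

```text
clock: 25.75
tool_pos: [0.4205, -0.3236, 0.2681]
eef_rot: [0.764, 0.645, 0.0, -0.0]
contact_force: [0.2, -0.3, -7.2]
opening: 0.111
finger_force: 55.0
```

```bash
python3 g.py .5137 -.3459 .27 80; python3 - <<'E'
from h import *
im,d=snap('scene','sc3');im2,d=snap('top','top3')
cv2.imwrite('pics/c4.png',np.hstack([cv2.resize(im[60:420,0:300],(400,480)),cv2.resize(im2[100:340,320:520],(400,480))])[...,::-1])
E
```

```text
t 25.75 p [ 0.4205 -0.3236  0.2681] yaw 80.4 q7 [ 0.96 -0.04] open 0.111 F [ 0.2 -0.3 -7.2]
shift [-0.021  0.319 -0.006]
turn 0.0011
```

View pics/c4.png

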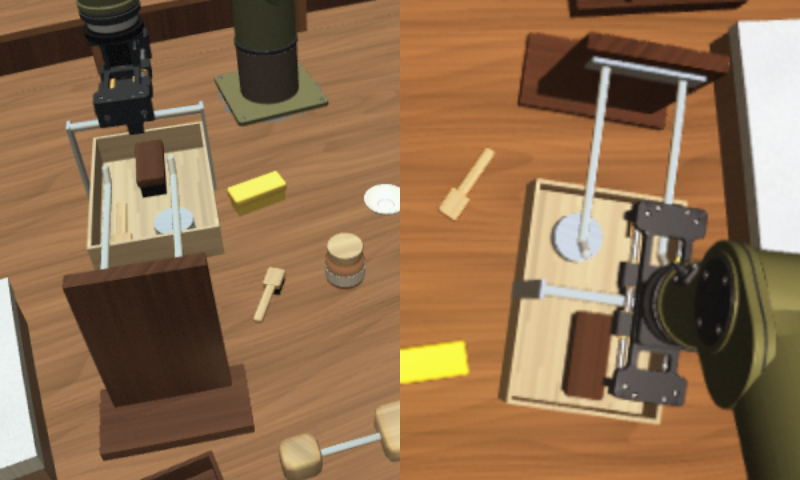

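The left view shows the loaded caddy held level in front of the stand. The right view shows the bar just short of the prong tips at (585,250) and (665,255), with the prongs between the uprights. I'll advance along the prongs.

>>> send_rows(
  rows="-0.004 0.02 0 0;-0.008 0.06 0 0;-0.012 0.11 0 0;-0.016 0.16 0 0;-0.02 0.21 0 0;-0.02 0.255 0 0;-0.02 0.29 0 0;-0.02 0.31 0 0;-0.02 0.319 0 0;-0.02 0.319 0 0",
)

```text
clock: 26.68
tool_pos: [0.514, -0.3471, 0.2679]
eef_rot: [0.765, 0.645, 0.0, -0.0]
contact_force: [0.5, 0.4, -7.8]
opening: 0.113
finger_force: 55.1
```

>>> send_rows(
  rows="0 0 0.02 0;0 0 0.05 0;0 0 0.08 0;0 0 0.11 0;0 0 0.13 0;0 0 0.14 0;0 0 0.14 0;0 0 0.14 0",
)

```text
clock: 27.35
tool_pos: [0.5137, -0.3474, 0.2261]
eef_rot: [0.765, 0.644, 0.0, 0.0]
contact_force: [-0.0, 0.5, -6.6]
opening: 0.112
finger_force: 55.1
```

```bash
python3 g.py .5137 -.3459 .213 80
```

```text
t 27.35 p [ 0.5137 -0.3474  0.2261] yaw 80.2 q7 [ 0.84 -0.08] open 0.112 F [-0.   0.5 -6.6]
shift [ 0.005 -0.001  0.044]
turn 0.0007
```

>>> send_rows(
  rows="0 0 0.01 0;0 0 0.02 0;0 0 0.03 0;0 0 0.036 0;0 0 0.04 0;0 0 0.04 0;0 0 0.04 0",
)

```text
clock: 27.93
tool_pos: [0.5136, -0.3474, 0.2141]
eef_rot: [0.765, 0.644, 0.0, 0.0]
contact_force: [-0.5, -0.9, -6.3]
opening: 0.112
finger_force: 55.1
```

>>> send_rows(
  rows="0 0 0.004 0;0 0 0.004 0;0 0 0.008 0;0 0 0.008 0;0 0 0.008 0",
)

```text
clock: 28.35
tool_pos: [0.5139, -0.3475, 0.2135]
eef_rot: [0.765, 0.644, 0.0, 0.001]
contact_force: [-3.9, 1.6, 6.2]
opening: 0.114
finger_force: 55.0
```

Contact is made: the force now pushes up on the tool. I'll ease off slightly, release and withdraw straight up.

>>> send_rows(
  rows="0 0 -0.003 0;0 0 -0.003 0;0 0 -0.003 0",
)

```text
clock: 28.6
tool_pos: [0.5139, -0.3475, 0.2135]
eef_rot: [0.765, 0.644, 0.0, 0.001]
contact_force: [-3.4, 1.5, 5.2]
opening: 0.11
finger_force: 55.0
```

>>> send_rows(
  rows="0 0 0 0;0 0 0 0;0 0 0 0;0 0 0 0;0 0 0 0;0 0 -0.02 0;0 0 -0.06 0;0 0 -0.12 0;0 0 -0.2 0;0 0 -0.3 0",
  jaw=-0.4,
)

```text
clock: 29.43
tool_pos: [0.513, -0.347, 0.3034]
eef_rot: [0.765, 0.645, -0.0, -0.001]
contact_force: [0.2, 0.3, -0.9]
opening: 0.701
finger_force: 0.0
```

>>> send_rows(
  rows="0 0 -0.1 0;0 0 -0.2 0;0 0 -0.3 0;0 -0.1 -0.3 0;0 -0.2 -0.3 0;0 -0.3 -0.3 0;0 -0.4 -0.3 0;0 -0.5 -0.3 0;0 -0.5 -0.3 0;0 -0.5 -0.3 0",
)

```text
clock: 30.27
tool_pos: [0.3649, -0.3222, 0.394]
eef_rot: [0.765, 0.644, -0.0, 0.001]
contact_force: [-0.2, -0.1, -0.8]
opening: 0.699
finger_force: 0.0
```

```bash
python3 g.py; python3 - <<'E'
from h import *
im,d=snap('scene','sc4');im2,d=snap('top','top4')
cv2.imwrite('pics/c5.png',np.hstack([cv2.resize(im[60:420,0:300],(400,480)),cv2.resize(im2[100:340,320:520],(400,480))])[...,::-1])
E
```

```text
t 30.27 p [ 0.3649 -0.3222  0.394 ] yaw 80.1 q7 [1.11 0.15] open 0.699 F [-0.2 -0.1 -0.8]
```

View pics/c5.png

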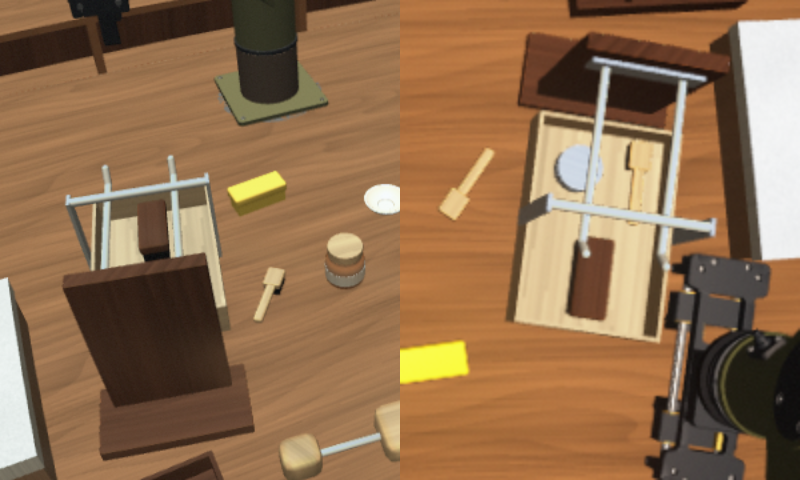

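The caddy hangs by its bar across both prongs, behind the turned-up tips, with brush, tin and dauber inside and the gripper clear. I'll let any swing die out, then hand in.

>>> send_rows(
  rows="0 0 0 0;0 0 0 0;0 0 0 0;0 0 0 0;0 0 0 0;0 0 0 0;0 0 0 0;0 0 0 0;0 0 0 0;0 0 0 0",
)

```text
clock: 31.2
tool_pos: [0.3658, -0.322, 0.3927]
eef_rot: [0.765, 0.644, -0.0, 0.0]
contact_force: [1.5, -0.3, -0.8]
opening: 0.699
finger_force: 0.0
```

>>> send_rows(
  rows="0 0 0 0;0 0 0 0;0 0 0 0;0 0 0 0;0 0 0 0;0 0 0 0;0 0 0 0;0 0 0 0;0 0 0 0;0 0 0 0",
)

```text
clock: 32.03
tool_pos: [0.3658, -0.322, 0.3926]
eef_rot: [0.765, 0.644, -0.0, 0.0]
contact_force: [-0.1, -0.4, 0.7]
opening: 0.698
finger_force: 0.0
```

>>> send_rows(
  rows="0 0 0 0;0 0 0 0;0 0 0 0;0 0 0 0;0 0 0 0;0 0 0 0;0 0 0 0;0 0 0 0;0 0 0 0;0 0 0 0",
)

```text
clock: 32.87
tool_pos: [0.3658, -0.322, 0.3926]
eef_rot: [0.765, 0.644, -0.0, 0.0]
contact_force: [-0.1, -0.5, -0.5]
opening: 0.704
finger_force: 0.0
```

```bash
python3 - <<'E'
from h import *
ref=None;f=[]
for i in range(10):
    im,d=eyes.snapshot("top");g=cv2.cvtColor(im,cv2.COLOR_RGB2GRAY)[155:275,375:455].astype(np.float32)
    f.append(g)
print([np.round(cv2.phaseCorrelate(f[0],g)[0],2).tolist() for g in f[1:]],[float(abs(g-f[0]).mean().round(2)) for g in f[1:]])
E
```

```text
[[0.01, 0.01], [0.01, 0.01], [0.01, 0.01], [0.02, -0.01], [0.01, -0.01], [0.01, -0.01], [0.01, -0.02], [0.0, 0.01], [0.02, -0.0]] [0.800000011920929, 0.8100000023841858, 0.8100000023841858, 0.8100000023841858, 0.8100000023841858, 0.800000011920929, 0.800000011920929, 0.8100000023841858, 0.8100000023841858]
```

At rest, so I'm handing it in.

```bash
python3 -c "
from plant import finish_job
print(finish_job())"
```

```text
the job is handed in; nothing more can be done
None
```

The job is handed in at about 33 s: the caddy, with brush, tin and dauber inside, hung at rest by its bar across both prongs, and I never touched the bystanders; the hand-in returned no verdict.

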